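# Free the stuck hardware cup and tare it on the bench scale

### The job

The tall wooden cup is stuck inside the leaning steel pot: take it by its rim, twist it free and pull it out, then set it down gently, upright and in the middle of the scale's round plate, and let go. With the cup standing there, press the scale's larger button (tare) fully down and release it. Do not drop the cup, do not press the small button, and leave the bottle, jar, awl block and wooden bowl where they stand.

Things in the scene. Friction and masses are not known exactly. Their poses are not given: they have to be found in the camera images.
- cup: Loose turned wooden cup, 60 mm outside diameter, 92 mm tall, about 0.17 kg; wall 8 mm thick, bore 44 mm wide and 52 mm deep from the rim, solid foot below. Origin: centre of the underside; z runs along its axis from foot to rim. It starts sunk in the leaning steel pot, its axis on the pot's, its rim 34 mm proud of the pot's rim.
- cup_rim (a point): Centre of the cup's mouth, in the plane of its rim, 92 mm from the underside along the cup's z (axes as the cup's).
- cup_ear (a point): Outer end of one of the cup's two wooden ears, 36 mm from its axis at +y (the other is opposite, at -y), each 10 mm wide, 6 mm tall, 46 mm above the underside. They start caught under the pot's two lips, so a straight pull is blocked. Turn the cup 45 to 135 degrees about its axis, either way: the ears then lie between the lips and it pulls straight out along the axis.
- pot_mouth (a point): Centre of the mouth of the fixed steel pot, in the plane of its rim; z points out along its axis, leaning 30 degrees from vertical to the cradle's -x. Outside 84 mm, bore 75 mm, inner floor 58 mm down. At +y and -y a lip 22 mm wide, 7 mm tall, flush with the rim, reaches in to 32 mm from the axis. Sprung rubber pads inside grip the cup's foot: moving it takes about 5 to 15 N.
- cradle: The fixed wooden cradle that holds the pot: a 170 x 130 x 14 mm board with low blocks and two cheeks up to 74 mm high beside the pot. Origin: centre of the board's underside; the pot leans to its -x.
- scale: The fixed bench scale: a housing 220 (x) x 170 (y) x 40 mm tall. Origin: centre of the underside; -x is its front, where the two buttons are.
- plate (a point): Centre of the top face of the scale's round steel weighing plate, 124 mm across, fixed, 50 mm above the table (axes as the scale's); 40 mm to +x of the scale's centre.
- tare_top (a point): Centre of the top of the tare button while out: the larger of the two, 26 mm across, in a 42 mm round housing on the scale's top near its front, +y side, 112 mm in front of the plate's centre; its top is 62 mm above the table. Pressed straight down.
- tare (a joint): Travel of the tare button: 0 out, 0.006 m fully down, which takes 5 N; it springs back.
- power_top (a point): Centre of the top of the small power button, 14 mm across, in a 30 mm housing, 90 mm to the -y side of the tare button, equally high. Not to be pressed.
- power (a joint): Travel of the power button: 0 out, 0.006 m fully down.
- glue: Loose white glue bottle, 60 mm across, 190 mm tall. Origin: centre of the underside.
- awls: Loose wooden block 85 (x) x 70 (y) x 26 mm with three awls standing in it, up to 150 mm high. Origin: centre of the underside.
- bowl: Loose low wooden bowl, 76 mm across the rim, 45 mm tall. Origin: centre of the underside.
- dye: Loose jar, 56 mm across, 100 mm tall, standing behind the pot. Origin: centre of the underside.
Mind the look-alikes: they are no part of the job. Several things have the shape of the cradle; the one meant has the colours described above.

How it is judged (in metres and radians):
On the way, in this order (a step that is already met when the one before it is completed fails the run):
1. the cup is out of the pot (distance between cup and pot_mouth above 0.09 m), for 0.1 s.
2. the cup stands upright on the scale's plate, let go (horizontal distance between cup and plate below 0.027 m and angle between cup's own z axis and vertical below 0.08 rad and z of cup in the frame of plate between -0.004 and 0.005 m and linear speed of cup below 0.02 m/s and contact force between the fingers and cup below 0.05 N), for 0.2 s.
3. the tare button is pressed fully down with the cup standing on the plate (horizontal distance between cup and plate below 0.027 m and angle between cup's own z axis and vertical below 0.08 rad and z of cup in the frame of plate between -0.004 and 0.005 m and value of joint tare above 0.0052 m).
At the end, for the whole second after the job is handed in: The cup stands at rest and released, upright within about 4 degrees, its foot on the scale's plate and its axis within 27 mm of the plate's centre; both buttons are out (all of step 2 and value of joint each of tare, power below 0.001 m); the robot touches nothing.
It fails at once if the bottle, awl block, bowl or jar is pushed more than 25 mm (distance of any of glue, awls, bowl, dye from where it was at the start of the episode above 0.025 m).
It fails at once if the bottle, awl block, bowl or jar is tipped by more than 20 degrees (angle between any of glue, awls, bowl, dye's own z axis and vertical above 0.35 rad).
It fails at once if the small power button is pressed (value of joint power above 0.003 m).
It fails at once if the cup is dropped: it moves faster than 0.5 m/s with no finger on it (linear speed of cup above 0.5 m/s and contact force between the fingers and cup below 0.05 N).
It also fails if it takes over 58 s, if anything falls off the work surface, if the arm or the gripper's body presses on something with over 40 N, if the wrist force passes 120 N, or if a joint passes its speed limit or range.

### The arm

A 6-joint arm with a two-finger parallel gripper is mounted at the origin on the work surface. World frame = base frame: x ahead of the robot, y to its left, z up, the work surface at z = 0. Lengths are in m, angles in degrees, forces in N, time in s.
With the tool pointing down it reaches from about 0.4 to 0.825 m from the base axis. Payload 7 kg.
Tool frame: the origin (TCP) lies where the fingers leave the gripper's body, on its centre line; the fingertips stand 66 mm ahead of it and the grasp point (between the pads) lies 47 mm ahead of it; z points along the fingers, y is the direction in which the jaws open and shut (so a half turn about z gives the same grasp; the last joint's range is limited). The gripper opens to 88 mm and grips with 3 to 60 N. Pads are 19 mm wide; open, the fingers measure 130 mm over their backs; the gripper's body (78 mm by 193 mm) begins 47 mm behind the grasp point.
Start: joints at [90.361, 20.546, 0.682, 0, -70.136, -16.507], TCP at [0.188, 0.648, 0.292] pointing down, gripper open.
Joint ranges: [-176.03, 176.03], [-82.01, 121.73], [-58.28, 71.71], [-173.87, 95.51], [-174.79, -0.11], [-173.66, 173.66]. Speed limits (degrees/s): [136.94, 136.94, 172.46, 180, 180, 180].

### API

Orientations are given as [roll, pitch, yaw] about the fixed x, y, z axes, in that order (R = Rz(yaw) Ry(pitch) Rx(roll)).
In Python, from plant import get_obs, snapshot, close_job gives the robot as it stands.
- The arm moves only by the tool play_rows, never from a script. Its argument "series" is a list of rows, each a list of 5 numbers: the opening in per cent of the stroke, from 0 (shut) to 100 (fully open), then the shift along the tool's x, y, z in m, then the turn about the tool's z in degrees. In form: [[jaw, dx, dy, dz, spin], ...]. A call has 1 to 10 rows; each row is the pose to reach, as a shift and turn from the pose commanded when the call began, along the tool's axes at that moment; what a row does not reach only later rows make up. A row lasts 1/10 s, in which the tool goes at most 50 mm and 8.59 degrees, less where a joint would pass 70% of its speed; a pose out of reach is approached as far as the arm can. A call with a gripper value outside its range is refused whole. The fingers move at their own pace and stop on an object; the grip force is fixed at half the most. Time passes only in rows, so rows that repeat a pose let the fingers close. It gives the time, the measured TCP pose, the force and the opening at its end, in the units of the state.
- get_obs(): the state, without advancing time (a new reading comes with each control period).
- snapshot(name): name is "side" or "top" or "wrist"; returns a dict with "frame" (384x512x3 uint8, red, green, blue), "z_map" (384x512 float32, m along the optical axis (not along the pixel's ray), 0 where there is no reading), "mtx" (3x3 intrinsics, pixels), "D" ([k1, k2, p1, p2, k3] as OpenCV has them; the pictures are not rectified), "camera_from_world" (4x4, takes a point from world to camera coordinates); the wrist camera has in their place "tool_from_camera" (4x4, takes a point from camera to tool coordinates, whose origin is the TCP and whose axes are the flange's). Camera axes: x right, y up, looking along -z (the intrinsics and any distortion apply to the point x, -y, -z); pixel columns grow to the right and rows downward; lengths in m; the calibration is good to about 2 mm. A picture is of the moment at which its call begins: read the wrist's pose just before it.
- close_job(): hands the job in, once; it reports no verdict.
The state is a dict: "clock": time; "joint_pos": joint angles; "qvel": joint speeds; "tau": joint torques, N m; "tool_pos": TCP position; "orientation": TCP orientation; "force": force on the tool from outside, world axes, zero at the start; "moment": the same for the moment, N m; "opening": finger opening in m.
Only numpy, scipy, OpenCV 4.12 (cv2) and the standard library are available. Lean on these libraries where they do the work, as an engineer would, in place of code of your own. Each camera call takes 0.05 s, during which the arm holds its last target.

## Working session

There is one attempt and no reset: what is moved stays moved. The work goes in short steps, Python scripts to look and compute and a tool call to move; the robot and the scene stay as the last step left them, time stands still between calls to the robot, and variables do not carry over. Pictures are saved under pics/ and viewed, and the job is handed in when it is done.

Besides the shell and the picture viewer there is one more tool, called by a JSON object that holds its "op" and its "data", one argument or row to a line. play_rows: Moves the arm, as the interface text tells. Its arguments: {"type":"object","properties":{"series":{"type":"array"}},"required":["series"]}

```bash
ls; mkdir -p pics; python3 - <<'E'
from plant import *
import cv2
print(get_obs())
for n in("side","top","wrist"):
    s=snapshot(n); cv2.imwrite(f"pics/{n}0.png",s["frame"][:,:,::-1])
    import numpy as np; np.savez(f"{n}0.npz",**s)
    print(n,s["mtx"].tolist(),s["D"],[s[k].tolist() for k in s if 'from' in k])
E
```

```text
pics
{'clock': 0.0, 'joint_pos': array([ 9.03595293e+01,  2.05924301e+01,  6.34782404e-01, -2.18128881e-02,
       -7.01375116e+01, -1.65064902e+01]), 'qvel': array([ 0.08378497,  0.00706961,  0.03595748, -0.02672683,  0.04270228,
        0.10750715]), 'tau': array([ 3.00504162e-04, -5.82720780e+01,  2.93054241e+01,  6.99713320e+00,
        6.78488650e-03, -1.61648632e-04]), 'tool_pos': array([0.18762566, 0.64799838, 0.29121372]), 'orientation': array([ 1.79902936e+02, -7.37945248e-03, -1.61543829e+01]), 'force': array([-0.7377371 , -0.45723447, -0.07856107]), 'moment': array([-0.03923403, -0.0273965 ,  0.01980048]), 'opening': 0.08729769126649178}
side [[431.31644581227454, 0.0, 253.49105525301798], [0.0, 431.31644581227454, 191.4410509213239], [0.0, 0.0, 1.0]] [-0.017149  0.        0.        0.        0.      ] [[[0.9851602980432481, -0.1708919090261504, 0.01597318342524938, -0.5250229480362506], [0.10690427713162037, 0.6837534320311, 0.7218398158294249, -0.09190500491266972], [-0.13427830312565175, -0.7094203264744321, 0.6918758108899352, -1.050676416213061], [0.0, 0.0, 0.0, 1.0]]
[... 243 characters left out ...]
70355, -0.06274220707359295], [0.9795950839406079, -0.001083614509312728, 0.20097835032408118, -0.49915026968747456], [-0.20098127116599157, -0.005344519187163341, 0.9795805044789122, -1.051750484149747], [0.0, 0.0, 0.0, 1.0]]]
wrist [[272.5967167862162, 0.0, 258.65977883583537], [0.0, 272.5967167862162, 190.8307126289801], [0.0, 0.0, 1.0]] [-0.06631762  0.          0.          0.          0.        ] [[[-0.00021208100070848913, 0.968120775832863, 0.25048376878038175, 0.06700397859634753], [0.9999999774604397, 0.00020783447038615516, 4.340451784996797e-05, 0.00020779562894279735], [-1.0038345929274674e-05, 0.25048377233986147, -0.9681207980895894, -0.0919179200454111], [0.0, 0.0, 0.0, 1.0]]]
```

View pics/side0.png

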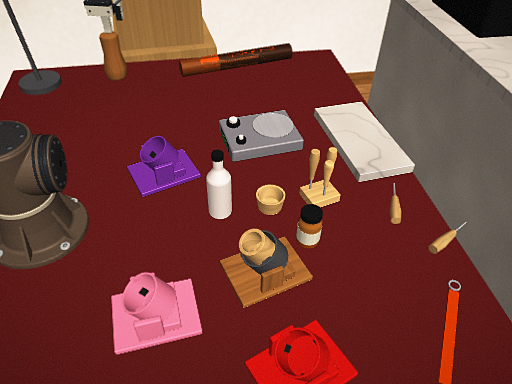

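View pics/top0.png

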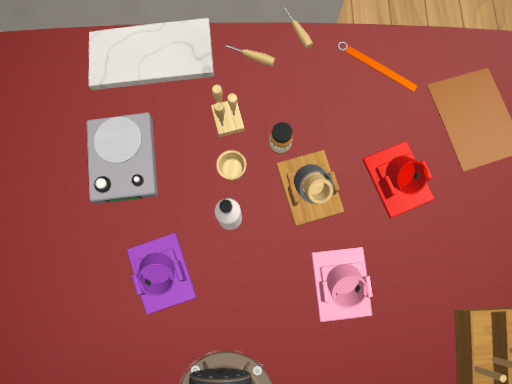

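View pics/wrist0.png

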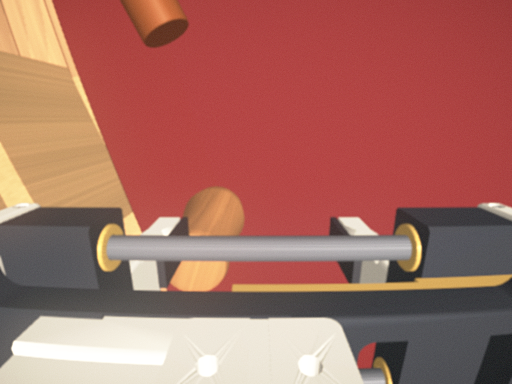

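```bash
cat > h.py <<'E'
import numpy as np, cv2
from scipy.spatial.transform import Rotation as R
def cloud(s,T=None):
    """world points HxWx3; for wrist give T world_from_tool"""
    h,w=s["z_map"].shape
    u,v=np.meshgrid(np.arange(w,dtype=float),np.arange(h,dtype=float))
    p=cv2.undistortPoints(np.stack([u,v],-1).reshape(-1,1,2),s["mtx"],s["D"]).reshape(h,w,2)
    d=s["z_map"]
    c=np.stack([p[...,0]*d,-p[...,1]*d,-d],-1)
    M=np.linalg.inv(s["camera_from_world"]) if T is None else T@s["tool_from_camera"]
    P=c@M[:3,:3].T+M[:3,3]; P[d<=0]=np.nan
    return P
def proj(s,X,T=None):
    M=s["camera_from_world"] if T is None else np.linalg.inv(T@s["tool_from_camera"])
    c=np.atleast_2d(X)@M[:3,:3].T+M[:3,3]
    c=c*[1,-1,-1]
    return cv2.projectPoints(c,np.zeros(3),np.zeros(3),s["mtx"],s["D"])[0].reshape(-1,2)
def tool(o):
    T=np.eye(4);T[:3,:3]=R.from_euler('xyz',o["orientation"],degrees=True).as_matrix();T[:3,3]=o["tool_pos"];return T
E
python3 - <<'E'
from h import *
for n,(r,c) in dict(top=(187,312),side=(258,265)).items():
    s=dict(np.load(f"{n}0.npz"));P=cloud(s)
    f=s["frame"][r-55:r+55,c-65:c+65,::-1]
    cv2.imwrite(f"pics/{n}crop.png",cv2.resize(f,None,fx=6,fy=5.4,interpolation=cv2.INTER_CUBIC)[:600,:800])
    np.save(n+"P.npy",P)
s=dict(np.load("top0.npz"));P=np.load("topP.npy")
for nm,(c,r) in dict(cuprim=(325,188),bowl=(231,165),glue=(226,207),jar=(282,132),plate=(118,140),tare=(102,184),power=(137,180),table=(270,300),board=(305,213),purple=(160,272)).items():
    print(nm,P[r,c].round(4))
E
```

```text
cuprim [ 0.5014 -0.2382  0.0877]
bowl [ 0.5784 -0.0105  0.0118]
glue [ 0.4385 -0.01    0.1895]
jar [ 0.6372 -0.1372  0.099 ]
plate [0.6353 0.277  0.0506]
tare [0.5177 0.3064 0.0626]
power [0.5272 0.218  0.0638]
table [ 0.2384 -0.1087  0.0006]
board [ 0.4526 -0.1973  0.0169]
purple [0.3049 0.1571 0.0413]
```

View pics/topcrop.png

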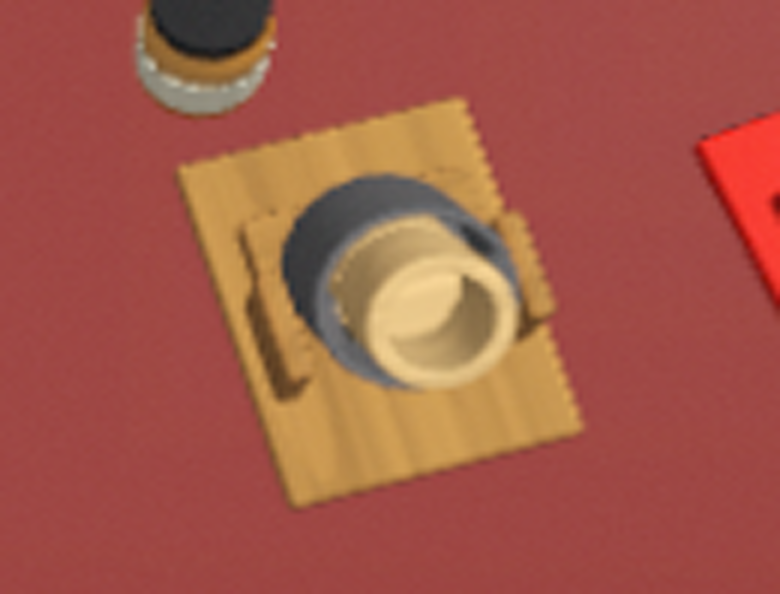

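View pics/sidecrop.png

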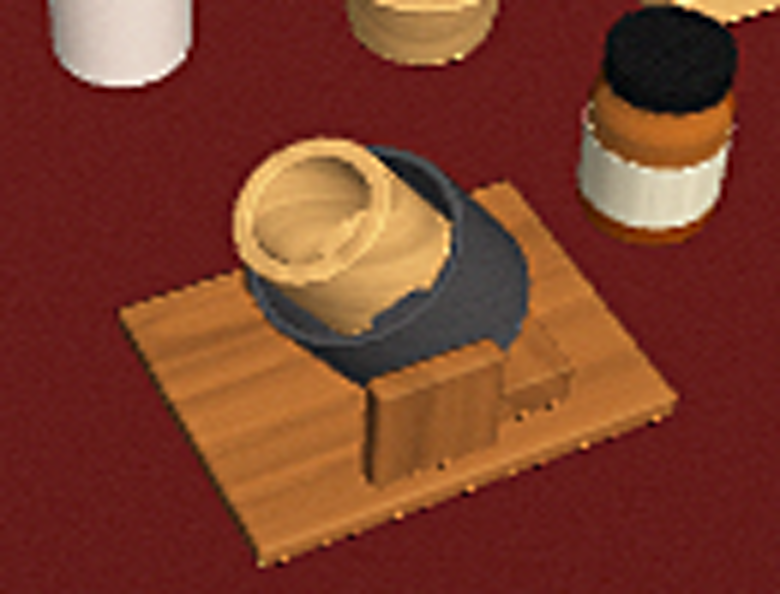

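```bash
cat > est.py <<'E'
from h import *
P=np.load("topP.npy");F=np.load("top0.npz")["frame"].astype(int)
Q=np.load("sideP.npy")
# board
reg=(abs(P[...,0]-.5)<.14)&(abs(P[...,1]+.22)<.13)
r,g,b=F[...,0],F[...,1],F[...,2]
print("board px",F[213,305])
wood=(g>0.45*r)&(r>b+25)
m=reg&(P[...,2]>.009)&(P[...,2]<.022)&wood
pts=P[m][:,:2].astype(np.float32)
rect=cv2.minAreaRect(pts*1000);print("board",m.sum(),rect,np.median(P[m][:,2]))
def dump(P,n):
    m=(abs(P[...,0]-.5)<.1)&(abs(P[...,1]+.22)<.1)&(P[...,2]>.1)
    X=P[m];print(n,len(X),X[:,2].max(),X.mean(0))
dump(P,"top");dump(Q,"side")
# scale
m=(P[...,2]>.035)&(P[...,2]<.046)&(P[...,1]>.15)&(P[...,0]>.45)&(P[...,0]<.75)
print("housing",m.sum(),cv2.minAreaRect((P[m][:,:2]*1000).astype(np.float32)))
m=(P[...,2]>.047)&(P[...,2]<.056)&(P[...,1]>.18)&(P[...,0]>.56)&(P[...,0]<.75)
x=P[m];print("plate",m.sum(),cv2.minEnclosingCircle((x[:,:2]*1000).astype(np.float32)),np.median(x[:,2]))
m=(P[...,2]>.057)&(P[...,1]>.15)&(P[...,0]>.45)&(P[...,0]<.58)
for s in(P[m][:,1]>.26,P[m][:,1]<.26):
    x=P[m][s];print("btn",len(x),x.mean(0),x[:,2].max(),cv2.minEnclosingCircle((x[:,:2]*1000).astype(np.float32)))
E
python3 est.py
```

```text
board px [187 140  74]
board 1815 ((494.45977783203125, -225.6719207763672), (270.82916259765625, 223.29705810546875), 1.293505072593689) 0.015407167268014055
top 580 0.14353338359580192 [ 0.50264049 -0.21282053  0.11791678]
side 741 0.13995622271282127 [ 0.50257772 -0.22195283  0.115932  ]
housing 3234 ((595.9776611328125, 274.03143310546875), (222.66876220703125, 172.101318359375), 6.849433898925781)
plate 1663 ((632.9442138671875, 265.8560485839844), 92.72205352783203) 0.05167734481223052
btn 89 [0.51910725 0.30983479 0.06247322] 0.06799443284433515 ((519.7954711914062, 311.9339904785156), 19.58342933654785)
btn 28 [0.53078061 0.22020944 0.06218238] 0.06737911794493656 ((534.585205078125, 220.1212615966797), 10.403752326965332)
```

```bash
cat > est2.py <<'E'
from h import *
from scipy.optimize import least_squares
P=np.load("topP.npy");F=np.load("top0.npz")["frame"].astype(int)
Q=np.load("sideP.npy");G=np.load("side0.npz")["frame"].astype(int)
# board via component
def wood(F): return ((F[...,1]>0.5*F[...,0])&(F[...,0]>F[...,2]+20))
m=(wood(F)&(P[...,2]>.007)&(P[...,2]<.024)&(P[...,0]<.62)&(P[...,0]>.38)&(abs(P[...,1]+.22)<.11)).astype(np.uint8)
n,l,st,c=cv2.connectedComponentsWithStats(m)
k=l[213,305];x=P[l==k];print("board",len(x),cv2.minAreaRect((x[:,:2]*1000).astype(np.float32)))
# cup
def cupmask(P,F,lo=.085):
    m=(wood(F)&(P[...,2]>lo)&(np.linalg.norm(P[...,:2]-[.5,-.225],axis=-1)<.07)).astype(np.uint8)
    return m>0
A=P[cupmask(P,F)];B=Q[cupmask(Q,G)];print(len(A),len(B))
def axis(yaw,t=np.radians(30)):
    return np.array([-np.sin(t)*np.cos(yaw),-np.sin(t)*np.sin(yaw),np.cos(t)])
def dist(X,c,a):
    d=X-c;h=d@a;rr=np.linalg.norm(d-np.outer(h,a),axis=1)
    # solid of revolution SDF surfaces: outer r=30 h in[-60,0]; rim plane 22..30; bore r=22 h in[-52,0]; floor
    def seg(r0,h0,r1,h1):
        p=np.stack([rr-r0,h-h0],1);v=np.array([r1-r0,h1-h0]);t=np.clip(p@v/(v@v),0,1)
        return np.linalg.norm(p-t[:,None]*v,axis=1)
    return np.min([seg(.03,-.04,.03,0),seg(.022,0,.03,0),seg(.022,0,.022,-.052),seg(0,-.052,.022,-.052)],0)
for nm,X in(("top",A),("side",B),("both",np.vstack([A,B]))):
  for tf in(0,1):
    def f(p):
        return dist(X,p[:3],axis(p[3],p[4] if tf else np.radians(30)))*1000
    best=min((least_squares(f,[.48,-.22,.12,y,np.radians(30)],loss='soft_l1',x_scale=[.01,.01,.01,.1,.1]) for y in(0.1,.4,-.2)),key=lambda r:r.cost)
    p=best.x;print(nm,tf,p[:3].round(4),np.degrees(p[3:]).round(1),"med",np.median(abs(f(p))).round(2),best.cost/len(X))
E
python3 est2.py
```

```text
board 1750 ((519.646484375, -211.15902709960938), (171.33653259277344, 131.4607696533203), 15.919397354125977)
592 801
top 0 [ 0.4852 -0.2216  0.1257] [15.8 30. ] med 0.72 1.3732429685892495
top 1 [ 0.4852 -0.2216  0.1257] [15.8 30.2] med 0.72 1.3729359878066871
side 0 [ 0.4876 -0.2202  0.1236] [16.6 30. ] med 0.59 0.45052183319402767
side 1 [ 0.4877 -0.2202  0.1237] [16.6 29.6] med 0.59 0.44894553727309
both 0 [ 0.4864 -0.221   0.1247] [17.2 30. ] med 0.91 1.01613085507238
both 1 [ 0.4863 -0.221   0.1246] [17.2 30.3] med 0.91 1.0152833530118734
```

{"op": "play_rows", "data": {
  "series": [
    [100,0.04,0.035,0,-2],
    [100,0.08,0.07,0,-4],
    [100,0.12,0.105,0,-6],
    [100,0.16,0.14,0,-8],
    [100,0.2,0.175,0,-10],
    [100,0.24,0.21,0,-12],
    [100,0.28,0.245,0,-12],
    [100,0.32,0.28,0,-12],
    [100,0.355,0.315,0,-12],
    [100,0.385,0.355,0,-12]
  ]
}}

```text
clock: 1.15
tool_pos: [0.4497, 0.2209, 0.2922]
orientation: [-180.0, -0.0, -4.1]
force: [1.5, 0.5, -0.1]
opening: 0.0878
```

```bash
cat >> h.py <<'E'
def delta(o,target):
    T=tool(o); return (T[:3,:3].T@(np.array(target)-T[:3,3])).round(4)
E
python3 - <<'E'
from plant import *;from h import *
o=get_obs();print(o["clock"],o["tool_pos"],o["orientation"],o["opening"]);print(delta(o,[.4913,-.2196,.26]))
E
```

```text
1.15 [0.44972527 0.22088906 0.29217296] [-1.79993618e+02 -1.21061424e-02 -4.13078867e+00] 0.08784343891081699
[0.0732 0.4364 0.0321]
```

{"op": "play_rows", "data": {
  "series": [
    [100,0.01,0.03,0,0],
    [100,0.02,0.08,0,0],
    [100,0.03,0.13,0,0],
    [100,0.04,0.18,0,0],
    [100,0.05,0.23,0,0],
    [100,0.06,0.28,0,0],
    [100,0.07,0.33,0,0],
    [100,0.073,0.38,0,0],
    [100,0.073,0.41,0,0],
    [100,0.073,0.41,0,0]
  ]
}}

```text
clock: 2.15
tool_pos: [0.4914, -0.1951, 0.2916]
orientation: [180.0, 0.1, -4.4]
force: [-0.2, 0.4, -1.0]
opening: 0.0873
```

```bash
python3 - <<'E'
from plant import *;from h import *
o=get_obs();print(o["clock"],o["tool_pos"],o["orientation"],o["opening"]);print(delta(o,[.4913,-.2196,.1726]))
s=snapshot("wrist");cv2.imwrite("pics/w1.png",s["frame"][...,::-1])
np.savez("w1.npz",**s)
P=cloud(s,tool(o));np.save("topP_w.npy",P)
F=s["frame"].astype(int)
m=(P[...,2]>.085)&(np.linalg.norm(P[...,:2]-[.5,-.225],axis=-1)<.07);print(m.sum())
E
```

```text
2.15 [ 0.49135721 -0.19508168  0.2915715 ] [ 1.79973628e+02  7.71473457e-02 -4.39507247e+00] 0.08728650353852077
[0.002  0.0244 0.119 ]
55579
```

View pics/w1.png

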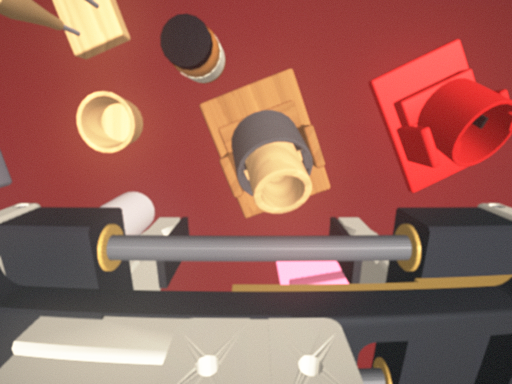

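The wrist view shows the wooden cup's rim at (283,188), in the dark pot on the wooden cradle. The look-alikes are the bowl (110,122), the red pot (475,115), the pink pot (310,270), and the purple pot, which is out of view. I'm choosing the cup in the dark pot on the wooden cradle.

```bash
python3 - <<'E'
import re
src=open("est2.py").read()
i=src.index("def axis");j=src.index("for nm,X")
open("cupm.py","w").write("from h import *\nfrom scipy.optimize import least_squares\n"+src[i:j]+'''
def fitcup(X,p0,free_tilt=True,n=1):
    f=lambda p:dist(X,p[:3],axis(p[3],p[4] if free_tilt else np.radians(30)))*1000
    r=min((least_squares(f,list(p0[:3])+[y,p0[4]],loss='soft_l1',x_scale=[.01,.01,.01,.1,.1]) for y in (p0[3],p0[3]+.4,p0[3]-.4)),key=lambda r:r.cost)
    return r.x,np.median(abs(f(r.x)))
''')
E
python3 - <<'E'
from cupm import *
P=np.load("topP_w.npy");F=np.load("w1.npz")["frame"].astype(int)
m=((F[...,1]>0.5*F[...,0])&(F[...,0]>F[...,2]+20)&(P[...,2]>.085)&(P[...,2]<.16)&(np.linalg.norm(P[...,:2]-[.5,-.225],axis=-1)<.07))
X=P[m];print(len(X))
for t in(0,1):
    p,e=fitcup(X,[.486,-.221,.1245,.28,.52],t);print(p[:3].round(4),np.degrees(p[3:]),e)
E
```

```text
3906
[ 0.4874 -0.2189  0.123 ] [16.4221678  29.79380535] 0.460146249200399
[ 0.4874 -0.2189  0.1231] [16.38390644 29.86653811] 0.4651685877533878
```

{"op": "play_rows", "data": {
  "series": [
    [100,0.002,0.023,0.02,0],
    [100,0.002,0.023,0.05,0],
    [100,0.002,0.023,0.08,0],
    [100,0.002,0.023,0.1,0],
    [100,0.002,0.023,0.115,0],
    [100,0.002,0.023,0.12,0],
    [100,0.002,0.023,0.12,0],
    [100,0.002,0.023,0.12,0]
  ]
}}

```text
clock: 3.0
tool_pos: [0.493, -0.2143, 0.173]
orientation: [180.0, -0.1, -4.1]
force: [0.9, 0.8, 0.2]
opening: 0.0874
```

{"op": "play_rows", "data": {
  "series": [
    [50,0,0,0,0],
    [50,0,0,0,0],
    [50,0,0,0,0],
    [50,0,0,0,0],
    [50,0,0,0,0],
    [50,0,0,0,0]
  ]
}}

```text
clock: 3.6
tool_pos: [0.4921, -0.216, 0.173]
orientation: [179.9, 0.0, -4.1]
force: [-2.5, -7.1, 3.8]
opening: 0.06
```

```bash
python3 - <<'E'
from plant import *;from h import *
o=get_obs();print(o)
s=snapshot("side");cv2.imwrite("pics/s2.png",cv2.resize(s["frame"][130:350,130:400,::-1],None,fx=2.7,fy=2.7,interpolation=cv2.INTER_CUBIC))
E
```

```text
{'clock': 3.6, 'joint_pos': array([ -2.71565495,  14.03646397, -25.86319544,   0.15893755,
       -50.11575037,  88.47815009]), 'qvel': array([ 0.02899972,  0.01571348,  0.013101  , -0.07636842, -0.01034555,
       -0.05940284]), 'tau': array([  4.37869057, -41.91936135,  23.93501759,   2.97658928,
         0.9320721 ,   0.0762829 ]), 'tool_pos': array([ 0.49214664, -0.21602452,  0.17303112]), 'orientation': array([ 1.79877699e+02,  1.22744553e-02, -4.13558460e+00]), 'force': array([-2.54070571, -7.05720328,  3.7714091 ]), 'moment': array([-3.00964157,  1.00562333, -0.08107276]), 'opening': 0.059996922321675666}
```

View pics/s2.png

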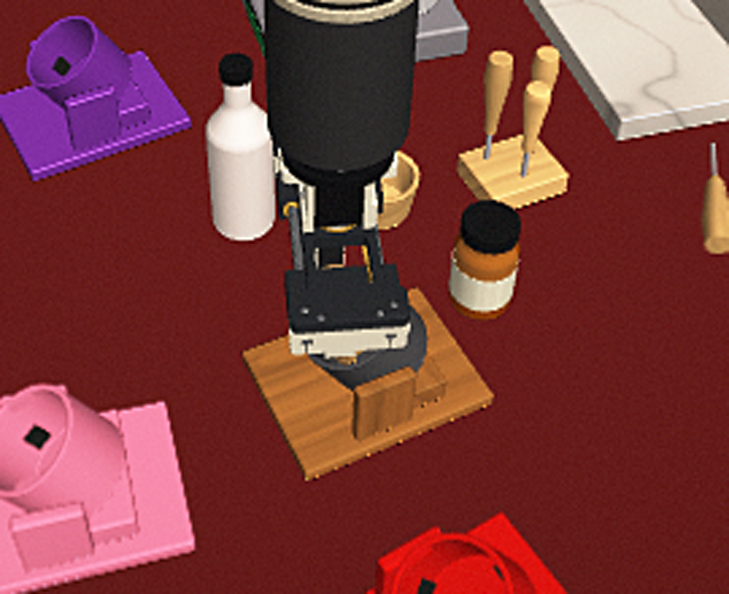

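{"op": "play_rows", "data": {
  "series": [
    [20,0,0,0,-4],
    [20,0,0,0,-8],
    [20,0,0,0,-13],
    [20,0,0,0,-18],
    [20,0,0,0,-23],
    [20,0,0,0,-28],
    [20,0,0,0,-33],
    [20,0,0,0,-37],
    [20,0,0,0,-40],
    [20,0,0,0,-40]
  ]
}}

```text
clock: 4.65
tool_pos: [0.4942, -0.2169, 0.1745]
orientation: [179.7, -0.1, 35.9]
force: [-0.6, -10.3, 7.6]
opening: 0.0609
```

```bash
python3 - <<'E'
from plant import *
o=get_obs();print(o['tool_pos'],o['orientation'],o['force'],o['moment'],o['opening'])
E
```

```text
[ 0.49422245 -0.21688728  0.17451402] [ 1.79674460e+02 -1.12768470e-01  3.58828147e+01] [ -0.57419329 -10.34397829   7.55983135] [-4.93913049 -0.59446636 -1.15559676] 0.060922355079403426
```

{"op": "play_rows", "data": {
  "series": [
    [95,0,0,0,0],
    [95,0,0,0,0],
    [95,0,0,0,8],
    [95,0,0,0,16],
    [95,0,0,0,24],
    [95,0,0,0,32],
    [95,0,0,0,40],
    [95,0,0,0,40],
    [20,0,0,0,40],
    [20,0,0,0,40]
  ]
}}

```text
clock: 5.65
tool_pos: [0.4924, -0.2145, 0.172]
orientation: [-180.0, 0.0, -4.0]
force: [-1.4, -0.1, 0.2]
opening: 0.0725
```

{"op": "play_rows", "data": {
  "series": [
    [20,0,0,0,0],
    [20,0,0,0,0],
    [20,0,0,0,0]
  ]
}}

```text
clock: 5.95
tool_pos: [0.4923, -0.2154, 0.1725]
orientation: [179.9, 0.0, -4.1]
force: [-2.1, -5.5, 0.8]
opening: 0.0616
```

{"op": "play_rows", "data": {
  "series": [
    [20,0,0,0,-4],
    [20,0,0,0,-8],
    [20,0,0,0,-13],
    [20,0,0,0,-18],
    [20,0,0,0,-23],
    [20,0,0,0,-28],
    [20,0,0,0,-33],
    [20,0,0,0,-37],
    [20,0,0,0,-40],
    [20,0,0,0,-40]
  ]
}}

```text
clock: 6.95
tool_pos: [0.4947, -0.2183, 0.1754]
orientation: [179.5, -0.1, 36.0]
force: [-2.0, -18.7, 11.5]
opening: 0.0596
```

```bash
python3 - <<'E'
from plant import *
o=get_obs();print(o['tool_pos'],o['orientation'],o['force'],o['moment'],o['opening'])
E
```

```text
[ 0.49465911 -0.21830836  0.17543697] [ 1.79528508e+02 -5.64053722e-02  3.60378130e+01] [ -2.01588157 -18.72468089  11.4873924 ] [-8.20575898 -0.19603196 -0.84725508] 0.05960954187001099
```

{"op": "play_rows", "data": {
  "series": [
    [95,0,0,0,0],
    [95,0,0,0,0],
    [95,0,0,0,8],
    [95,0,0,0,16],
    [95,0,0,0,24],
    [95,0,0,0,32],
    [95,0,0,0,40],
    [95,0,0,0,40],
    [95,0,0,0,40]
  ]
}}

```text
clock: 7.85
tool_pos: [0.4923, -0.2143, 0.1719]
orientation: [-180.0, 0.0, -3.9]
force: [-0.5, -1.0, -0.3]
opening: 0.0834
```

{"op": "play_rows", "data": {
  "series": [
    [95,0,0.003,0,0],
    [20,0,0.003,0,0],
    [20,0,0.003,0,0],
    [20,0,0.003,0,0],
    [20,0,0.003,0,0],
    [20,0,0.003,0,0]
  ]
}}

```text
clock: 8.45
tool_pos: [0.4921, -0.2175, 0.1721]
orientation: [-180.0, 0.0, -4.1]
force: [-0.6, 0.3, 0.2]
opening: 0.0621
```

{"op": "play_rows", "data": {
  "series": [
    [20,0,0,0,-4],
    [20,0,0,0,-8],
    [20,0,0,0,-13],
    [20,0,0,0,-18],
    [20,0,0,0,-23],
    [20,0,0,0,-28],
    [20,0,0,0,-33],
    [20,0,0,0,-37],
    [20,0,0,0,-40],
    [20,0,0,0,-40]
  ]
}}

```text
clock: 9.45
tool_pos: [0.4941, -0.2207, 0.1746]
orientation: [179.6, -0.0, 36.0]
force: [-0.3, -15.3, 7.3]
opening: 0.0592
```

{"op": "play_rows", "data": {
  "series": [
    [95,0,0,0,0],
    [95,0,0,0,0],
    [95,0,0,0,8],
    [95,0,0,0,16],
    [95,0,0,0,19.7],
    [95,0,0,0,19.7],
    [95,0,0,0.005,19.7],
    [95,0,0,0.005,19.7]
  ]
}}

```text
clock: 10.25
tool_pos: [0.4918, -0.2174, 0.1663]
orientation: [-180.0, 0.1, 16.2]
force: [-0.3, -0.0, -0.4]
opening: 0.0833
```

```bash
python3 - <<'E'
from plant import *;from cupm import *
o=get_obs();print(o['tool_pos'],o['orientation'],o['force'],o['opening'])
s=snapshot("wrist");cv2.imwrite("pics/w3.png",s["frame"][...,::-1])
s=snapshot("top");cv2.imwrite("pics/t3.png",s["frame"][...,::-1])
E
```

```text
[ 0.4917883  -0.21741631  0.16632802] [-1.79961485e+02  6.26748498e-02  1.62482994e+01] [-0.31964019 -0.03976736 -0.43764502] 0.08329172606355144
```

View pics/w3.png

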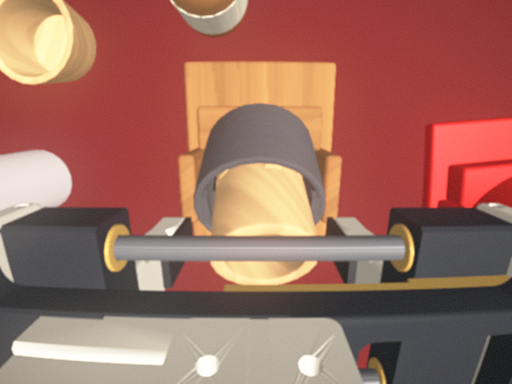

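{"op": "play_rows", "data": {
  "series": [
    [20,0,0,0,0],
    [20,0,0,0,0],
    [20,0,0,0,0],
    [20,0,0,0,0],
    [20,0,0,0,0],
    [20,-0.001,0,-0.0017,0],
    [20,-0.0025,0,-0.0043,0],
    [20,-0.004,0,-0.007,0],
    [20,-0.005,0,-0.0087,0],
    [20,-0.005,0,-0.0087,0]
  ]
}}

```text
clock: 11.35
tool_pos: [0.4875, -0.219, 0.1762]
orientation: [180.0, -0.0, 16.2]
force: [3.7, -1.0, -6.0]
opening: 0.06
```

```bash
python3 - <<'E'
from plant import *;from cupm import *
o=get_obs();print(o['tool_pos'],o['orientation'],o['force'],o['moment'],o['opening'])
s=snapshot("wrist");cv2.imwrite("pics/w4.png",s["frame"][...,::-1])
E
```

```text
[ 0.48751068 -0.21900691  0.17622414] [ 1.79988309e+02 -3.28111829e-02  1.61607485e+01] [ 3.66260568 -0.98583144 -6.00738247] [-0.43165693 -1.37704821 -0.14343609] 0.06001828174148707
```

View pics/w4.png

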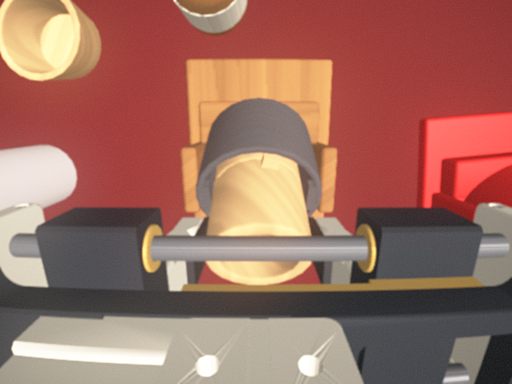

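{"op": "play_rows", "data": {
  "series": [
    [20,-0.0025,0,-0.0043,0],
    [20,-0.005,0,-0.0087,0],
    [20,-0.0075,0,-0.013,0],
    [20,-0.01,0,-0.0173,0],
    [20,-0.0125,0,-0.0217,0],
    [20,-0.0145,0,-0.0251,0],
    [20,-0.0165,0,-0.0286,0],
    [20,-0.0165,0,-0.0286,0]
  ]
}}

```text
clock: 12.2
tool_pos: [0.4714, -0.2238, 0.2051]
orientation: [180.0, -0.0, 16.1]
force: [-0.4, -0.1, -1.2]
opening: 0.06
```

```bash
cat > look.py <<'E'
import sys
from plant import *;from cupm import *
k=sys.argv[1]
o=get_obs();print(o['clock'],o['tool_pos'],o['orientation'],o['force'],o['moment'],o['opening'])
for n in sys.argv[2:]:
    s=snapshot(n);np.savez(f"{n}{k}.npz",**s)
    f=s["frame"][...,::-1]
    if n=="side":f=cv2.resize(f[60:330,130:400],None,fx=2.2,fy=2.2,interpolation=cv2.INTER_CUBIC)
    cv2.imwrite(f"pics/{n}{k}.png",f)
E
python3 look.py 5 wrist side
```

```text
12.2 [ 0.47140095 -0.22375422  0.20506396] [ 1.79982562e+02 -3.23354399e-02  1.61486382e+01] [-0.39812269 -0.10701316 -1.15190396] [-0.04469963 -0.05925017 -0.01477068] 0.05996592316618598
```

View pics/wrist5.png

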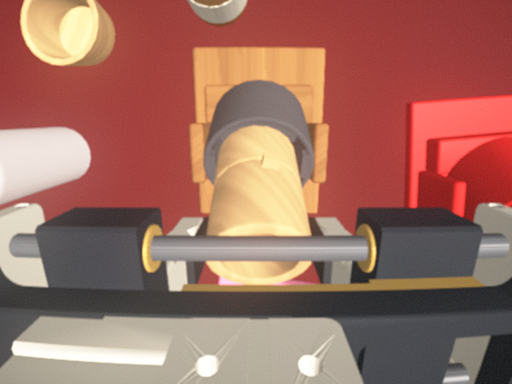

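View pics/side5.png

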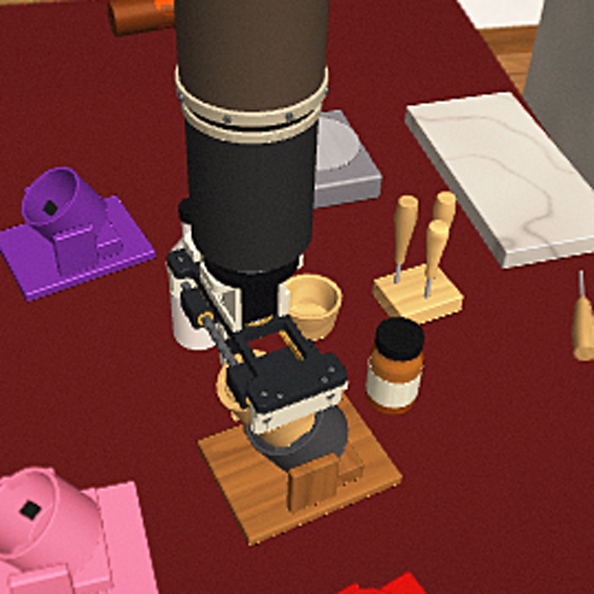

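{"op": "play_rows", "data": {
  "series": [
    [20,0.0035,0,-0.002,0],
    [20,0.0065,0,-0.0037,0],
    [20,0.011,0,-0.0085,0],
    [20,0.015,0,-0.013,0],
    [20,0.0195,0,-0.0175,0],
    [20,0.0235,0,-0.02,0],
    [20,0.0275,0,-0.0225,0],
    [20,0.0315,0,-0.025,0],
    [20,0.0355,0,-0.0275,0],
    [20,0.0355,0,-0.0275,0]
  ]
}}

```text
clock: 13.3
tool_pos: [0.5061, -0.2136, 0.2323]
orientation: [180.0, -0.0, 16.2]
force: [-4.7, -0.7, -2.3]
opening: 0.0597
```

```bash
python3 look.py 6 wrist side
```

```text
13.3 [ 0.50608382 -0.21360967  0.23227853] [ 1.79995445e+02 -3.69528906e-03  1.61665610e+01] [-4.73774696 -0.68101181 -2.30913933] [-0.13672851  1.90044944  0.01446089] 0.05968846711884718
```

View pics/wrist6.png

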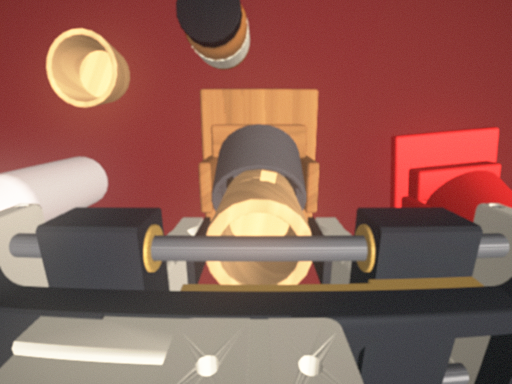

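View pics/side6.png

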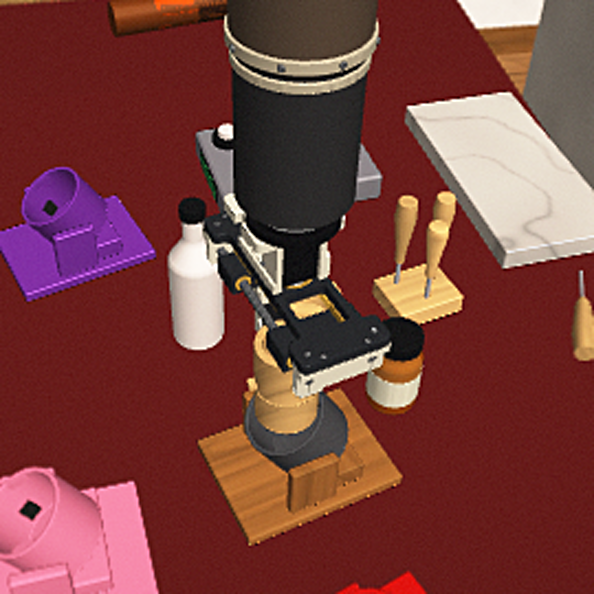

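```bash
cat > fitc.py <<'E'
import sys
from cupm import *
from scipy.spatial.transform import Rotation as R
# tool pose: x y z yaw ; files ; fit cup: rim centre + axis (tilt vector in tool frame)
k=sys.argv[1]; x,y,z,yaw=map(float,sys.argv[2:6])
T=np.eye(4);T[:3,:3]=R.from_euler('xyz',[180,0,yaw],degrees=True).as_matrix();T[:3,3]=[x,y,z]
Xs=[]
for n in sys.argv[6:]:
    s=dict(np.load(f"{n}{k}.npz"));P=cloud(s,T if n=="wrist" else None)
    F=s["frame"].astype(int)
    q=(P-T[:3,3])@T[:3,:3]
    m=(F[...,1]>0.55*F[...,0])&(F[...,0]>F[...,2]+25)&(np.hypot(q[...,0],q[...,1])<.055)&(q[...,2]>.03)&(q[...,2]<.105)
    print(n,m.sum());Xs.append(q[m])
X=np.vstack(Xs)
# tool frame q: z down
def ax(p): a=np.array([p[0],p[1],-1.]);return a/np.linalg.norm(a)
def dd(X,c,a):
    d=X-c;h=d@a;rr=np.linalg.norm(d-np.outer(h,a),axis=1)
    def seg(r0,h0,r1,h1):
        p=np.stack([rr-r0,h-h0],1);v=np.array([r1-r0,h1-h0]);t=np.clip(p@v/(v@v),0,1)
        return np.linalg.norm(p-t[:,None]*v,axis=1)
    return np.min([seg(.03,-.09,.03,0),seg(.022,0,.03,0),seg(.022,0,.022,-.052),seg(0,-.052,.022,-.052)],0)
f=lambda p:dd(X,p[:3],ax(p[3:]))*1000
r=min((least_squares(f,[x0,0,.036,t,0],loss='soft_l1',x_scale=[.01,.01,.01,.1,.1]) for t in(0,.2,-.2,-.4) for x0 in(0,-.01)),key=lambda r:r.cost)
p=r.x;a=ax(p[3:]);foot=p[:3]-.092*a
print("rim(tool)",p[:3].round(4),"tilt deg x,y",np.degrees(np.arctan(p[3:])).round(1),"foot(tool)",foot.round(4),"foot world",(T[:3,:3]@foot+T[:3,3]).round(4),"med",np.median(abs(f(p))).round(2))
E
for a in wrist side "wrist side"; do python3 fitc.py 6 .5061 -.2136 .2323 16.17 $a; done
```

```text
wrist 8020
rim(tool) [-0.0009 -0.0002  0.0404] tilt deg x,y [-0.4 -0.5] foot(tool) [-0.0003  0.0007  0.1324] foot world [ 0.506  -0.2144  0.0999] med 0.36
side 588
rim(tool) [-0.0003  0.0014  0.0404] tilt deg x,y [0.1 0.1] foot(tool) [-0.0004  0.0011  0.1324] foot world [ 0.506  -0.2148  0.0999] med 0.58
wrist 8020
side 588
rim(tool) [-0.0009 -0.0001  0.0404] tilt deg x,y [-0.4 -0.7] foot(tool) [-0.0003  0.001   0.1324] foot world [ 0.506  -0.2146  0.0999] med 0.38
```

{"op": "play_rows", "data": {
  "series": [
    [20,0,0,-0.01,0],
    [20,0,0,-0.025,0],
    [20,0,0,-0.045,0],
    [20,0,0,-0.065,0],
    [20,0,0,-0.085,0],
    [20,0,0,-0.105,0],
    [20,0,0,-0.12,0],
    [20,0.005,-0.01,-0.13,0],
    [20,0.017,-0.028,-0.13,0],
    [20,0.032,-0.054,-0.13,0]
  ]
}}

```text
clock: 14.4
tool_pos: [0.5223, -0.1525, 0.3634]
orientation: [179.9, -0.2, 16.1]
force: [1.4, 0.5, -2.1]
opening: 0.0599
```

```bash
python3 look.py 7 side; python3 -c "
from plant import *;from h import *
o=get_obs();print(delta(o,[.6357,.2795,.25]))"
```

```text
14.4 [ 0.52225777 -0.15245381  0.36339822] [179.94496214  -0.2014628   16.06645906] [ 1.37205341  0.46882191 -2.11804416] [-0.00974147 -0.18145194  0.0309976 ] 0.059880196441402286
[ 0.2268 -0.3804  0.1141]
```

View pics/side7.png

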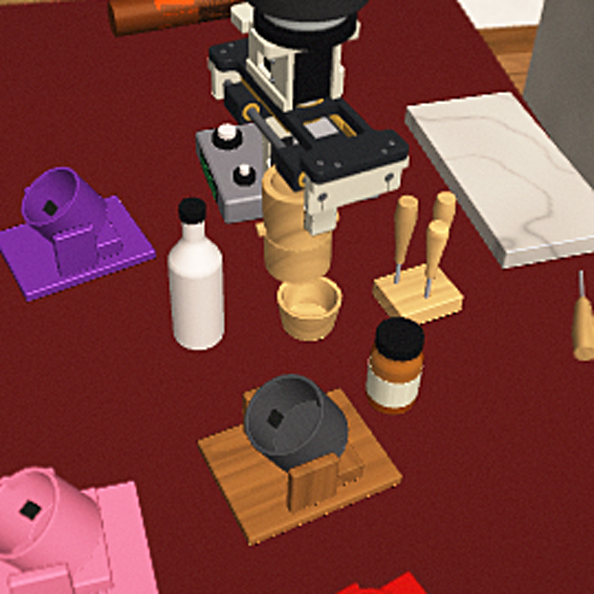

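{"op": "play_rows", "data": {
  "series": [
    [20,0.016,-0.027,0,0],
    [20,0.036,-0.06,0,0],
    [20,0.06,-0.1,0,0],
    [20,0.084,-0.14,0,0],
    [20,0.108,-0.18,0,0],
    [20,0.132,-0.22,0,0],
    [20,0.156,-0.26,0,0],
    [20,0.18,-0.3,0,0],
    [20,0.201,-0.335,0,0],
    [20,0.214,-0.358,0,0]
  ]
}}

```text
clock: 15.45
tool_pos: [0.6279, 0.2544, 0.3621]
orientation: [-180.0, -0.1, 16.3]
force: [1.0, -0.7, -1.1]
opening: 0.0596
```

{"op": "play_rows", "data": {
  "series": [
    [20,0.002,-0.003,0,0],
    [20,0.004,-0.006,0.03,0],
    [20,0.004,-0.006,0.06,0],
    [20,0.004,-0.006,0.09,0],
    [20,0.004,-0.006,0.11,0],
    [20,0.004,-0.006,0.12,0],
    [20,0.004,-0.006,0.12,0],
    [20,0.004,-0.006,0.12,0]
  ]
}}

```text
clock: 16.25
tool_pos: [0.6301, 0.2576, 0.2434]
orientation: [-180.0, -0.1, 16.2]
force: [0.6, -0.7, -1.3]
opening: 0.06
```

```bash
python3 look.py 8 wrist side top;python3 -c "
from plant import *;from h import *
o=get_obs();print(delta(o,[.6357,.2795,.183]))"
```

```text
16.25 [0.63012005 0.25762394 0.24338769] [-1.79986926e+02 -1.15136654e-01  1.61664840e+01] [ 0.59236988 -0.72064664 -1.28822293] [-0.01000322 -0.06435698 -0.00911799] 0.06002808319143239
[ 0.0113 -0.0194  0.0607]
```

View pics/wrist8.png

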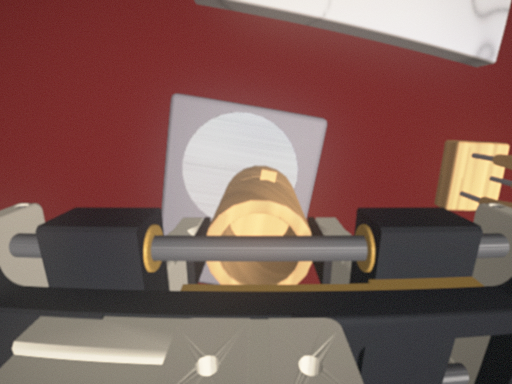

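View pics/top8.png

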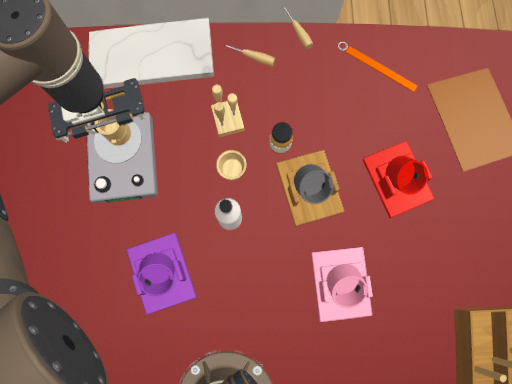

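```bash
python3 fitc.py 8 .6301 .2576 .2434 16.17 wrist; python3 - <<'E'
from h import *
s=dict(np.load("wrist8.npz"))
T=np.eye(4);T[:3,:3]=R.from_euler('xyz',[-179.987,-.115,16.166],degrees=True).as_matrix();T[:3,3]=[.6301,.2576,.2434]
P=cloud(s,T)
for n,P in(("w",P),("t0",np.load("topP.npy")),("s0",np.load("sideP.npy"))):
    m=(abs(P[...,0]-.6357)<.08)&(abs(P[...,1]-.2788)<.08)&(P[...,2]>.0465)&(P[...,2]<.056)
    m=cv2.morphologyEx(m.astype(np.uint8),cv2.MORPH_OPEN,np.ones((3,3)))>0
    x=P[m];print(n,len(x),np.median(x[:,2]),cv2.minEnclosingCircle((x[:,:2]*1000).astype(np.float32)),x[:,:2].min(0),x[:,:2].max(0))
E
```

```text
wrist 7291
rim(tool) [-0.0014 -0.      0.0405] tilt deg x,y [-2.  -0.5] foot(tool) [0.0018 0.0008 0.1324] foot world [0.6321 0.2574 0.111 ] med 0.27
w 6832 0.0493452505289495 ((638.8007202148438, 281.6287841796875), 61.920169830322266) [0.58071493 0.22035472] [0.69963827 0.34236245]
t0 1643 0.05167734481223052 ((637.7200317382812, 278.58270263671875), 62.38804244995117) [0.57614745 0.21839721] [0.69852832 0.34062833]
s0 744 0.049405739781304914 ((639.5607299804688, 280.1838073730469), 63.35137939453125) [0.57732766 0.21749669] [0.69840758 0.34336772]
```

{"op": "play_rows", "data": {
  "series": [
    [20,0.006,-0.01,0,0],
    [20,0.012,-0.02,0.01,0],
    [20,0.012,-0.02,0.025,0],
    [20,0.012,-0.02,0.04,0],
    [20,0.012,-0.02,0.05,0],
    [20,0.012,-0.02,0.055,0],
    [20,0.012,-0.02,0.057,0],
    [20,0.012,-0.02,0.058,0],
    [20,0.012,-0.02,0.059,0],
    [20,0.012,-0.02,0.059,0]
  ]
}}

```text
clock: 17.4
tool_pos: [0.6356, 0.2799, 0.1835]
orientation: [-180.0, -0.0, 16.2]
force: [-0.3, -0.2, -1.2]
opening: 0.0595
```

```bash
python3 look.py 9 wrist
```

```text
17.4 [0.63563112 0.27987968 0.18345474] [-1.79984743e+02 -4.30676435e-02  1.61516212e+01] [-0.25942201 -0.23738455 -1.24452312] [-0.05741666 -0.05282606  0.04561143] 0.059505302278547285
```

{"op": "play_rows", "data": {
  "series": [
    [20,0,0,0.0005,0],
    [20,0,0,0.001,0],
    [20,0,0,0.0015,0],
    [20,0,0,0.0015,0]
  ]
}}

```text
clock: 17.85
tool_pos: [0.6361, 0.2801, 0.1825]
orientation: [-180.0, -0.1, 16.2]
force: [0.2, -0.3, 4.7]
opening: 0.0595
```

{"op": "play_rows", "data": {
  "series": [
    [20,0,0,0.0005,0],
    [66,0,0,0,0],
    [69,0,0,0,0],
    [72,0,0,0,0],
    [78,0,0,0,0],
    [90,0,0,0,0],
    [100,0,0,0,0],
    [100,0,0,0,0],
    [100,0,0,0,0]
  ]
}}

```text
clock: 18.75
tool_pos: [0.6354, 0.2798, 0.1813]
orientation: [180.0, 0.0, 16.2]
force: [-0.4, -0.0, 0.1]
opening: 0.087
```

```bash
python3 look.py 10 wrist; python3 fitc.py 10 .6361 .2801 .1825 16.15 wrist
```

```text
18.75 [0.63538745 0.27983606 0.18131428] [1.79995113e+02 1.57753755e-02 1.61542139e+01] [-0.44877478 -0.03750606  0.08292746] [-0.06828078 -0.03277075  0.03181322] 0.08703744011511905
wrist 7388
rim(tool) [0.002  0.0005 0.04  ] tilt deg x,y [-0.2 -0.1] foot(tool) [0.0022 0.0006 0.132 ] foot world [0.6384 0.2802 0.0505] med 0.28
```

View pics/wrist10.png

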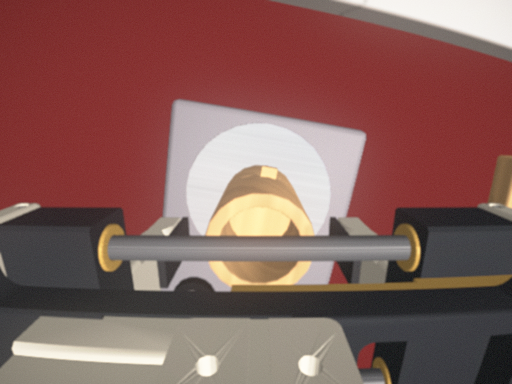

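{"op": "play_rows", "data": {
  "series": [
    [100,-0.002,0,-0.01,0],
    [100,-0.002,0,-0.03,0],
    [100,-0.002,0,-0.06,0],
    [100,-0.002,0,-0.09,0],
    [100,-0.002,0,-0.12,0],
    [100,-0.03,0,-0.13,4],
    [100,-0.07,0,-0.13,9],
    [100,-0.11,0,-0.13,9],
    [100,-0.14,0,-0.13,9],
    [100,-0.14,0,-0.13,9]
  ]
}}

```text
clock: 19.8
tool_pos: [0.4981, 0.2397, 0.3135]
orientation: [-179.9, -0.1, 7.2]
force: [0.2, 0.5, -0.0]
opening: 0.0878
```

```bash
python3 look.py 11 wrist top; python3 - <<'E'
from plant import *
from h import *
o=get_obs();s=dict(np.load("wrist11.npz"));P=cloud(s,tool(o));np.save("P11.npy",P)
Pt=cloud(dict(np.load("top11.npz")))
for n,P in(("w",P),("t",Pt),("t0",np.load("topP.npy")),("s0",np.load("sideP.npy"))):
  d=np.hypot(P[...,0]-.519,P[...,1]-.310)
  m=(d<.035)&(P[...,2]>.042)&(P[...,2]<.08)
  print(n,m.sum(),np.histogram(P[m][:,2],bins=np.arange(.042,.07,.002)))
  for lo,hi in((.0595,.066),(.042,.0575)):
    k=m&(P[...,2]>lo)&(P[...,2]<hi)
    if k.sum()>3:print(lo,k.sum(),P[k].mean(0),cv2.minEnclosingCircle((P[k][:,:2]*1000).astype(np.float32)))
E
```

```text
19.8 [0.49810682 0.23969989 0.31346847] [-1.79897621e+02 -8.24513256e-02  7.20833919e+00] [ 0.24530597  0.48996374 -0.01761969] [ 0.00850201 -0.0879335   0.00249853] 0.08784352106303246
w 777 (array([  8,   5,   5,  64, 343,  47,   6,  10,  51, 207,  31,   0,   0,
         0]), array([0.042, 0.044, 0.046, 0.048, 0.05 , 0.052, 0.054, 0.056, 0.058,
       0.06 , 0.062, 0.064, 0.066, 0.068, 0.07 ]))
0.0595 266 [0.52483703 0.31411355 0.06104117] ((525.087890625, 314.4461669921875), 12.510071754455566)
0.042 484 [0.52638052 0.31200862 0.05079098] ((524.8890991210938, 314.0818786621094), 20.33041763305664)
t 326 (array([89, 31, 11,  6, 27, 35, 32, 12,  8, 14, 27, 26,  6,  2]), array([0.042, 0.044, 0.046, 0.048, 0.05 , 0.052, 0.054, 0.056, 0.058,
       0.06 , 0.062, 0.064, 0.066, 0.068, 0.07 ]))
0.0595 69 [0.51910023 0.30963042 0.06316064] ((519.5362548828125, 310.7893371582031), 12.506124496459961)
0.042 242 [0.51329042 0.3054993  0.04810042] ((518.9235229492188, 309.8374328613281), 34.53764724731445)
t0 376 (array([126,  24,   9,  13,  21,  45,  39,  13,  14,  18,  27,  21,   6,
         0]), array([0.042, 0.044, 0.046, 0.048, 0.05 , 0.052, 0.054, 0.056, 0.058,
       0.06 , 0.062, 0.064, 0.066, 0.068, 0.07 ]))
0.0595 67 [0.52001014 0.30999581 0.06302762] ((520.2874145507812, 310.4505615234375), 13.173468589782715)
0.042 288 [0.51780686 0.30764476 0.04779534] ((519.0538330078125, 309.980224609375), 34.79197311401367)
s0 131 (array([16,  7,  6, 16, 24, 17,  5,  4, 12, 12, 10,  2,  0,  0]), array([0.042, 0.044, 0.046, 0.048, 0.05 , 0.052, 0.054, 0.056, 0.058,
       0.06 , 0.062, 0.064, 0.066, 0.068, 0.07 ]))
0.0595 26 [0.52232892 0.30965852 0.0619553 ] ((521.5423583984375, 309.8072509765625), 12.032479286193848)
0.042 93 [0.52159303 0.30131827 0.04913058] ((517.4269409179688, 310.21868896484375), 33.81812286376953)
```

View pics/wrist11.png

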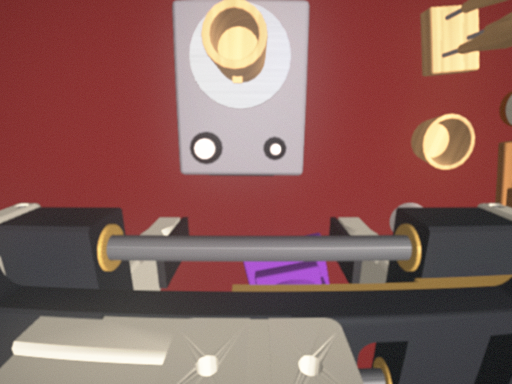

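View pics/top11.png

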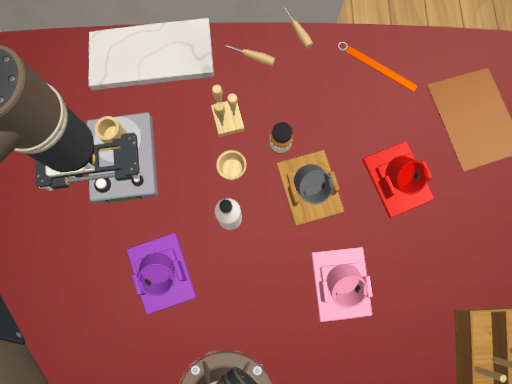

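```bash
python3 -c "
from plant import *;from h import *
o=get_obs();print(o['tool_pos'],delta(o,[.522,.3115,.16]))"
```

```text
[0.50068241 0.24093575 0.31310971] [ 0.0297 -0.0671  0.1533]
```

{"op": "play_rows", "data": {
  "series": [
    [0,0.01,-0.022,0,0],
    [0,0.02,-0.045,0,0],
    [0,0.03,-0.067,0,0],
    [0,0.03,-0.067,0.03,0],
    [0,0.03,-0.067,0.06,0],
    [0,0.03,-0.067,0.09,0],
    [0,0.03,-0.067,0.12,0],
    [0,0.03,-0.067,0.14,0],
    [0,0.03,-0.067,0.15,0],
    [0,0.03,-0.067,0.15,0]
  ]
}}

```text
clock: 20.9
tool_pos: [0.5226, 0.3109, 0.1599]
orientation: [179.9, 0.1, 7.1]
force: [-0.2, 0.3, -0.3]
opening: 0.0132
```

```bash
python3 look.py 12 wrist side; python3 -c "
from plant import *;from h import *
o=get_obs();print(o['tool_pos'],delta(o,[.522,.3115,.122]))"
```

```text
20.9 [0.52256076 0.31089191 0.15993412] [1.79890825e+02 1.20440246e-01 7.13465664e+00] [-0.16898726  0.33854558 -0.29341821] [-0.05363764 -0.01267927  0.02923089] 0.013213358807610038
[0.52321704 0.31155568 0.16220591] [-0.0013 -0.0001  0.0402]
```

View pics/wrist12.png

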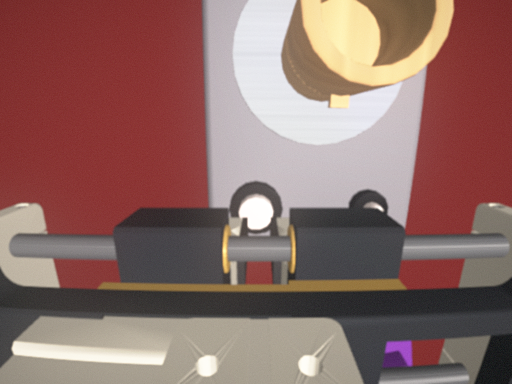

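View pics/side12.png

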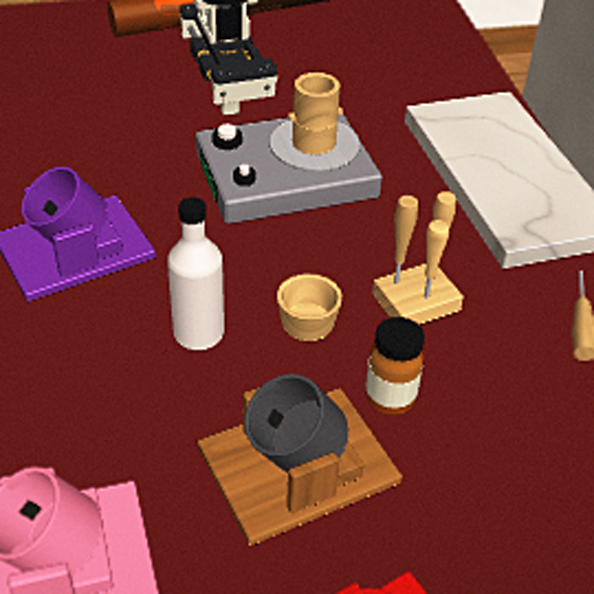

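{"op": "play_rows", "data": {
  "series": [
    [0,0,0,0.01,0],
    [0,0,0,0.02,0],
    [0,0,0,0.028,0],
    [0,0,0,0.032,0],
    [0,0,0,0.035,0],
    [0,0,0,0.037,0],
    [0,0,0,0.038,0],
    [0,0,0,0.038,0]
  ]
}}

```text
clock: 21.8
tool_pos: [0.5222, 0.3109, 0.1236]
orientation: [180.0, 0.0, 7.2]
force: [-3.0, -2.3, 3.5]
opening: 0.0004
```

{"op": "play_rows", "data": {
  "series": [
    [0,0,0,0.001,0],
    [0,0,0,0.002,0],
    [0,0,0,0.0025,0],
    [0,0,0,0.003,0],
    [0,0,0,0.003,0]
  ]
}}

```text
clock: 22.3
tool_pos: [0.5225, 0.3111, 0.1218]
orientation: [-180.0, -0.0, 7.2]
force: [-6.8, -3.1, 12.3]
opening: 0.0006
```

{"op": "play_rows", "data": {
  "series": [
    [0,0,0,0.0005,0],
    [0,0,0,0.001,0],
    [0,0,0,0.001,0]
  ]
}}

```text
clock: 22.6
tool_pos: [0.5225, 0.3111, 0.1216]
orientation: [-180.0, -0.1, 7.2]
force: [-8.6, -4.6, 21.4]
opening: 0.0009
```

{"op": "play_rows", "data": {
  "series": [
    [0,0,0,-0.005,0],
    [0,0,0,-0.015,0],
    [0,0,0,-0.04,0],
    [0,0,0,-0.08,0],
    [0,0,0,-0.12,0],
    [0,0,0,-0.16,0],
    [0,-0.03,0,-0.18,0],
    [0,-0.06,0,-0.18,0],
    [0,-0.08,0,-0.18,0],
    [0,-0.08,0,-0.18,0]
  ]
}}

```text
clock: 23.6
tool_pos: [0.4415, 0.3012, 0.3007]
orientation: [-179.9, -0.1, 7.2]
force: [0.1, -0.1, 0.3]
opening: 0.0007
```

```bash
python3 look.py 13 wrist side; python3 - <<'E'
from plant import *;from cupm import *
P=cloud(dict(np.load("side13.npz")));F=np.load("side13.npz")["frame"].astype(int)
m=(F[...,1]>0.5*F[...,0])&(F[...,0]>F[...,2]+20)&(P[...,2]>.075)&(np.hypot(P[...,0]-.638,P[...,1]-.28)<.05)&(P[...,2]<.16)
p,e=fitcup(P[m],[.638,.28,.142,0.1,.01]);print(m.sum(),p[:3],np.degrees(p[3:]),e)
for n,(x,y) in dict(tare=(.522,.311),power=(.534,.222)).items():
    m=(np.hypot(P[...,0]-x,P[...,1]-y)<.02)&(P[...,2]>.055);print(n,m.sum(),np.percentile(P[m][:,2],[50,90]))
Q=np.load("sideP.npy")
for c,r in((219,160),(219,200),(270,200),(310,215),(320,190),(315,160)):print(P[r,c].round(3),Q[r,c].round(3))
E
```

```text
23.6 [0.44154525 0.30120614 0.30070879] [-1.79863070e+02 -8.74027717e-02  7.22248516e+00] [ 0.09216308 -0.09311584  0.26063671] [ 0.03970331 -0.14041971  0.02252392] 0.0006905253520930396
581 [0.63746967 0.27899394 0.13890324] [-262.96950871   -3.69552943] 2.1494915244501325
tare 42 [0.06031665 0.0630042 ]
power 18 [0.05998992 0.06219659]
[ 0.447 -0.023  0.18 ] [ 0.447 -0.021  0.179]
[ 0.441 -0.036  0.067] [ 0.441 -0.038  0.069]
[0.578 0.007 0.004] [0.578 0.005 0.006]
[ 0.633 -0.148  0.101] [ 0.634 -0.147  0.1  ]
[0.71  0.003 0.025] [0.71  0.002 0.026]
[0.683 0.    0.132] [ 0.683 -0.     0.133]
```

View pics/side13.png

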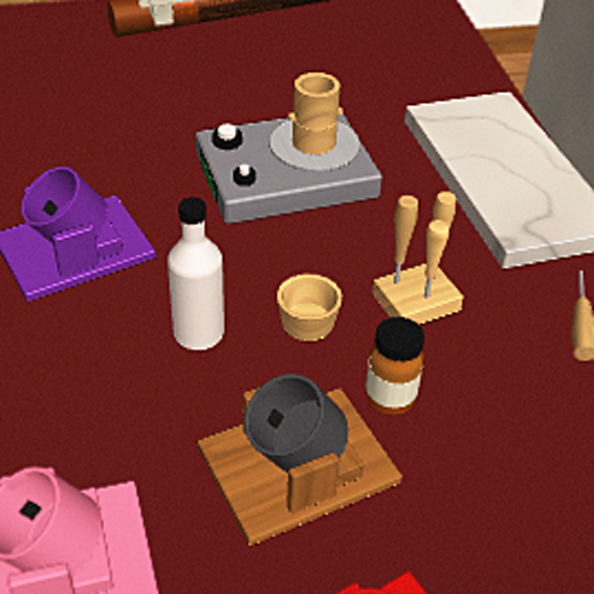

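```bash
python3 - <<'E'
from plant import *;from h import *
a=dict(np.load("side12.npz"));b=dict(np.load("side13.npz"))
A,B=a["frame"].astype(int),b["frame"].astype(int)
print("cup diff",abs(A-B)[90:132,258:295].mean(), abs(A-B)[90:132,258:295].max())
P=cloud(b);F=B
# cup outer cylinder upright check: low vs high slice centres
m=(F[...,1]>0.5*F[...,0])&(F[...,0]>F[...,2]+20)&(np.hypot(P[...,0]-.638,P[...,1]-.28)<.031)
for lo,hi in((.06,.08),(.115,.138)):
    k=m&(P[...,2]>lo)&(P[...,2]<hi);x=P[k]
    from scipy.optimize import least_squares
    r=least_squares(lambda c:np.hypot(x[:,0]-c[0],x[:,1]-c[1])-.03,[.638,.28],loss='soft_l1',f_scale=.001);print(k.sum(),r.x)
print(close_job())
E
```

```text
cup diff 2.3818103818103817 14
67 [0.63823655 0.28096132]
167 [0.6397542 0.2723042]
the job is handed in; nothing more can be done
None
```

The cup is out of the pot and standing on the scale's plate, the tare button has been pressed and released, and the job is handed in at about 24 s of the 58 s allowed. No verdict was reported.

**What I did**
- I gripped the cup across its rim and twisted it in three 40° strokes, then pulled it out along the pot's axis.
- I righted it against the pot's edge, lowered it onto the plate until it touched (about 5 N), and let go.
- I pressed tare with the closed fingertips until the force rose to 21 N with no further travel, then backed well away.

**What the last checks showed**
- **Cup:** after release, the wrist-camera fit put its foot at (0.638, 0.280, 0.0505), within about 2 mm of the measured plate centre and tilted about 0.2°. The side pictures with the hand above the button, before the press, and after it show no visible change in the cup.
- **Buttons:** both tops read 60–63 mm in the last depth picture, so both are out.
- **Other objects:** depth spot checks on the bottle, jar, bowl and awl block changed by about 2 mm or less.
- **Robot:** it was clear of everything, with the wrist force near 0.

**Checks that disagreed:** two rough tilt fits from the side camera alone gave about 4° and about 9°. They used few pixels, the cup's ears and bore may have skewed them, and the first fitted poorly (2 mm error). The pictures and the wrist fit both show the cup upright, so I trusted those, but I did not take another close wrist view after the press.

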